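# Mount a clock arbor in the truing stand and lock the tailstock

## Task

Mount the clock arbor in the truing stand: take it from its wooden rest, keep its brass wheel at the jaw end, and push it down past the sprung jaw until it sits fully home in both forks with the jaw closed over it. Then pull up the tailstock's plunger, slide the tailstock to the next hole towards the arbor so that its cup takes the arbor's free end, and let the pin drop fully home in that hole. Finish still gripping the plunger knob with the pin home - do not let go - and leave the other things on the bench alone.

Things in the scene. Friction and masses are not known exactly. Their poses are not given: they have to be found in the camera images.
- stand: arbor truing stand, fixed: steel rail 36 mm wide (x), 300 mm long (y -135 to +165 mm), top 30 mm above the bench, two grey fork posts, a sliding tailstock. Origin on the bench under the rail's centre line, z up, y along the rail from the jaw end to the tailstock end. Working axis along y, 85 mm up. Forks at y -105 (with jaw) and -5 mm, 14 mm thick, slot 11.5 mm wide, flared at the top
- jaw_seat (a point): centre of the arbor's seat in the fork with the jaw, on the working axis, 85 mm above the bench; axes as the stand's. The jaw's roller overhangs the slot from the +x side, its top 99 mm above the bench; the prong on the -x side is 114 mm high
- fork_seat (a point): centre of the arbor's seat in the plain fork, on the working axis, 100 mm from jaw_seat; axes as the stand's. Prongs 98 mm high, mouth flared to 24 mm
- jaw (a joint): angle of the sprung jaw, rad: 0 closed over the slot; it grows as the arbor pushes the roller aside (about 0.06 is needed to let the arbor by), then springs shut by itself. Pushing the arbor past it takes 5 to 15 N downwards
- arbor: steel clock arbor, a rod 10 mm thick, 170 mm long along its own y, about 0.2 kg; may roll. Origin on its axis at mid-length, where it is gripped (bare from y -20 to +85 mm). Brass toothed wheel 60 mm across, 5 mm thick at y -40 mm, pinion 16 mm across from y -37 to -21. Seated: its y along the stand's y, wheel towards the jaw end, origin on the working axis between the forks, at stand y -40 mm
- arbor_head (a point): point on the arbor's axis at its y = -65 mm, which belongs at jaw_seat
- arbor_tail (a point): free end of the arbor, on its axis at its y = +85 mm, which goes into the tailstock's cup
- arbor_rest: wooden rest, 50 by 130 mm, fixed to the bench, with two uprights with V notches at y = -64 and +38 mm in which the arbor lies along the rest's y, its axis 50 mm above the bench and its origin above the rest's origin; base board 10 mm thick
- tailstock (a joint): position of the tailstock along the rail, m: 0 in the hole where it starts, grows towards the forks; the holes are 25 mm apart, so the next one is at 0.025. Slides with about 1.5 N of friction once the pin is out; with the pin in the hole it has 1 mm of play either way
- cup_mouth (a point): centre of the mouth of the tailstock's cup (hole 15 mm wide, 18 mm deep), on the working axis, facing the forks, 50 mm from the knob's axis; axes as the stand's: the cup goes deeper along +y. At the start it is 12 mm beyond the seated arbor's end; in the next hole it takes in 13 mm of it
- plunger (a joint): height of the spring plunger, m: 0 with its 8 mm pin fully home, 10 mm deep in the hole; 0.010 with the pin's round tip riding on the rail's top; 0.014 is the stop. The spring pushes it down with 4.5 N at 0 and 8.7 N at the stop
- pull_knob: round black knob on the plunger, 22 mm across, 18 mm tall, axis upright; it moves with tailstock and plunger. Origin on its axis, 5 mm below its underside; with the pin home the underside is 68 mm, the top 86 mm above the bench. Below it a 16 mm thick boss; the tailstock's foot is 44 mm high; the cup's post begins 26 mm from the knob's axis, towards the forks, top 99 mm up
- knob_grip (a point): centre of the knob, on its axis, 77 mm above the bench with the pin home
- next_hole (a point): mouth of the hole in the rail's top into which the pin must drop
- parts_tray: wooden tray 100 by 150 mm, 22 mm high, with brass wheels in it; origin under its centre. Leave alone
- oil_bottle: bottle 44 mm across and 95 mm tall; origin under its centre. Leave alone
- screwdriver: screwdriver 170 mm long, lying; origin under its middle. Leave alone
- loupe: black eye loupe 36 mm across and 36 mm tall; origin under its centre. Leave alone

How it is judged:
By the outcome, as a careful person would: the job done as asked, in the order asked, and still so for the second after the job is handed in, while the arm keeps its last pose, push and grip.
It also fails if it takes over 54 s, if anything falls off the work surface, if the arm or the gripper's body presses on something with over 40 N, if the wrist force passes 120 N, or if a joint passes its speed limit or range.

## Robot

A 7-joint arm with a two-finger parallel gripper is mounted at the origin on the work surface. World frame = base frame: x ahead of the robot, y to its left, z up, the work surface at z = 0. Lengths are in m, angles in degrees, forces in N, time in s.
With the tool pointing down it reaches from about 0.425 to 0.875 m from the base axis. Payload 4.7 kg.
Tool frame: the origin (TCP) lies between the finger pads; the fingertips stand 8 mm ahead of it and the grasp point (between the pads) lies 11 mm behind it (env.tip_extent is the distance from the TCP to the fingertips, in m); z points along the fingers, y is the line along which they close (so a half turn about z gives the same grasp; the last joint's range is limited). The gripper opens to 87 mm and grips with 3 to 60 N. Pads are 19 mm wide; open, the fingers measure 117 mm over their backs; the gripper's body (75 mm by 190 mm) begins 51 mm behind the grasp point.
Start: joints at [-71.213, 18.392, -4.016, 83.108, 1.295, 78.541, -3.26], TCP at [0.201, 0.618, 0.194] pointing down, gripper open.
Joint ranges: [-163.93, 163.93], [-17.29, 119.83], [-79.2, 71.16], [3.27, 140.29], [-89.18, 269.18], [5.43, 117.66], [-154.24, 154.24]. Speed limits (degrees/s): [147.25, 147.25, 180, 180, 180, 180, 180].

## Interface

Orientations are given as [roll, pitch, yaw] about the fixed x, y, z axes, in that order (R = Rz(yaw) Ry(pitch) Rx(roll)).
In Python, from cell import sensors, vision, workorder, env gives the robot as it stands.
- The arm moves only by the tool drive_tool, never from a script. Its argument "moves" is a list of rows, each an object of numbers: "x", "y", "z": the shift along the tool's x, y, z in mm; "rx", "ry", "rz": the turn, a rotation vector about the tool's x, y, z in rad; "fingers": the closure, from -1 (fully open) to 1 (shut). In form: [{"x": .., "y": .., "z": .., "rx": .., "ry": .., "rz": .., "fingers": ..}, ...]. A call has 1 to 20 rows; each row is the pose to reach, as a shift and turn from the pose commanded when the call began, along the tool's axes at that moment; what a row does not reach only later rows make up. A row lasts 1/8 s, in which the tool goes at most 62.5 mm and 10.7 degrees, less where a joint would pass 70% of its speed; a pose out of reach is approached as far as the arm can. A call with a gripper value outside its range is refused whole. The fingers move at their own pace and stop on an object; "force" is the grip in N (left out, the last holds). Time passes only in rows, so rows that repeat a pose let the fingers close. It gives the time, the measured TCP pose, the force, the opening and the grip force at its end, in the units of the state.
- sensors.get_obs(): the state, without advancing time (a new reading comes with each control period).
- vision.read_camera(name): name is "side" or "top" or "wrist"; returns a dict with "image" (400x640x3 uint8, red, green, blue), "fx", "fy", "cx", "cy" (pixels), "R" (3x3) and "t" (3): a world point X has camera coordinates R X + t. Camera axes: x right, y down, z forward; pixel columns grow to the right and rows downward; lengths in m; the calibration is good to about 2 mm. A picture is of the moment at which its call begins. There is no depth.
- workorder.sign_off(): hands the job in; it is judged then, once.
The state is a dict: "time_s": time; "qpos": joint angles; "joint_velocities": joint speeds; "effort": joint torques, N m; "tool_pos": TCP position; "tool_rot": TCP orientation; "force": force on the tool from outside, world axes, zero at the start; "wrist_torque": the same for the moment, N m; "grip_width": finger opening in m; "grasp_force": force on a finger pad.
Only numpy, scipy, OpenCV 4.12 (cv2) and the standard library are available. Lean on these libraries where they do the work, as an engineer would, in place of code of your own. Each camera call takes 0.05 s, during which the arm holds its last target. There are 200 camera calls.

## Working session

There is one attempt and no reset: what is moved stays moved. The work goes in short steps, Python scripts to look and compute and a tool call to move; the robot and the scene stay as the last step left them, time stands still between calls to the robot, and variables do not carry over. Pictures are saved under pics/ and viewed, at most 10 in all, crops included, and the job is handed in when it is done.

Besides the shell and the picture viewer there is one more tool, called after "Request:" as a command line: name --argument value ..., lists and objects as JSON in quotes. drive_tool: Moves the arm, as the interface text tells. Its arguments: {"type":"object","properties":{"moves":{"type":"array"},"force":{"type":"number"}},"required":["moves"]}

```bash
ls; mkdir -p pics; cat > h.py <<'E'
import numpy as np, cv2
from cell import sensors, vision, workorder, env
from scipy.spatial.transform import Rotation as Ro
def snap(n):
    c=vision.read_camera(n); return c
def save(c,f,box=None,s=1):
    im=c["image"][:,:,::-1]
    if box: im=im[box[1]:box[3],box[0]:box[2]]
    cv2.imwrite("pics/"+f,cv2.resize(im,None,fx=s,fy=s,interpolation=cv2.INTER_CUBIC))
def ray(c,u,v):
    R=np.array(c["R"]);t=np.array(c["t"])
    d=R.T@np.array([(u-c["cx"])/c["fx"],(v-c["cy"])/c["fy"],1]); return -R.T@t,d/np.linalg.norm(d)
def atz(c,u,v,z):
    o,d=ray(c,u,v); return o+d*(z-o[2])/d[2]
def tri(*obs):
    A=np.zeros((3,3));b=np.zeros(3);L=[]
    for c,u,v in obs:
        o,d=ray(c,u,v);P=np.eye(3)-np.outer(d,d);A+=P;b+=P@o;L.append((o,d,P))
    X=np.linalg.solve(A,b); return X,[float(np.linalg.norm(P@(X-o)))*1000 for o,d,P in L]
def proj(c,X):
    p=np.array(c["R"])@np.array(X)+np.array(c["t"]); return np.array([c["fx"]*p[0]/p[2]+c["cx"],c["fy"]*p[1]/p[2]+c["cy"]])
E
python3 - <<'E'
from h import *
import pickle
D={n:snap(n) for n in("side","top","wrist")}
pickle.dump(D,open("c0.pkl","wb"))
im=np.vstack([np.hstack([D["top"]["image"],D["side"]["image"]])])
for n in D: print(n,D[n]["fx"],(-np.array(D[n]["R"]).T@D[n]["t"]).round(3),np.array(D[n]["R"])[2].round(2))
save(D["top"],"top0.png",s=1.25);save(D["side"],"side0.png",s=1.25)
print(sensors.get_obs(), env.tip_extent)
E
```

```text
pics
side 370.8815966297227 [0.22  0.494 0.737] [ 0.4  -0.54 -0.74]
top 364.1740760105393 [0.452 0.022 0.968] [ 0.12  0.   -0.99]
wrist 291.55789330976944 [0.13  0.641 0.383] [ 0.26 -0.09 -0.96]
{'time_s': 0.15, 'qpos': array([-71.21167073,  18.43046816,  -4.01762656,  83.1603407 ,
         1.29808927,  78.54086121,  -3.25842692]), 'joint_velocities': array([-0.01980809, -0.08498777, -0.03118735, -0.29094059,  0.02416737,
       -0.04091537, -0.06906722]), 'effort': array([ 2.21089613e-04, -4.91795468e+01, -4.04638276e-01, -3.12878609e+01,
       -6.39613881e-02,  4.03215189e-02,  1.04463616e-04]), 'tool_pos': array([0.20054994, 0.61779062, 0.1935868 ]), 'tool_rot': array([-1.79913731e+02,  7.48406651e-03,  1.62025280e+02]), 'force': array([-0.50055386,  0.15323106, -0.07305867]), 'wrist_torque': array([ 0.01962525, -0.02383824,  0.01276031]), 'grasp_force': 0.0, 'grip_width': 0.08684490002276982} 0.008
```

View pics/top0.png

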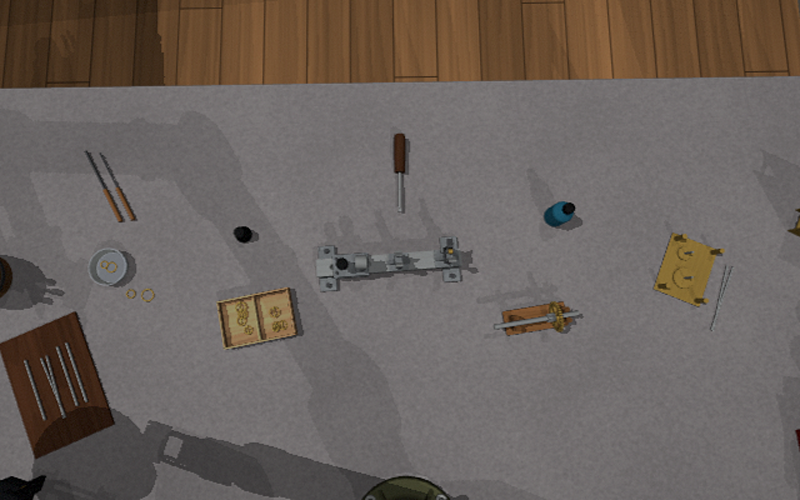

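View pics/side0.png

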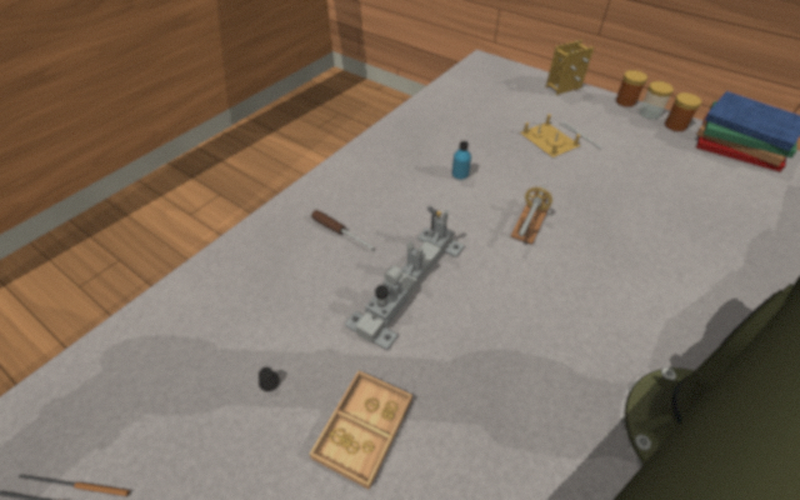

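Top view (1.25x): stand from (318,265) to (475,258), with the knob at (342,264) and the jaw fork at (450,250). The arbor lies on its rest from (495,328) to (580,313), with its wheel at (557,317), so the wheel is already on the jaw side. The side view shows the same layout.

```bash
python3 - <<'E'
from h import *
import pickle
D=pickle.load(open("c0.pkl","rb"));T=D["top"]
for n,u,v,z in [("knob",342,264,.086),("jawfork",450,248,.1),("plainfork",397,258,.095),("arb tail",495,328,.05),("arb head",580,313,.05),("wheel",557,317,.06),("bottle",560,215,.05),("loupe",243,234,.03),("tray",258,318,.02)]:
    print(n,atz(T,u/1.25,v/1.25,z).round(3))
o=sensors.get_obs();R=Ro.from_euler("xyz",o["tool_rot"],degrees=True).as_matrix()
w=D["wrist"];C=-np.array(w["R"]).T@w["t"]
print("cam in tool",(R.T@(C-o["tool_pos"])).round(4)); print("cam axes in tool",(R.T@np.array(w["R"]).T).round(3)); print(R.round(3))
for z in (.09,): print(atz(w,320,200,z))
E
```

```text
knob [0.532 0.117 0.086]
jawfork [ 0.559 -0.092  0.1  ]
plainfork [0.542 0.01  0.095]
arb tail [ 0.404 -0.183  0.05 ]
arb head [ 0.431 -0.354  0.05 ]
wheel [ 0.424 -0.304  0.06 ]
bottle [ 0.63  -0.325  0.05 ]
loupe [0.603 0.33  0.03 ]
tray [0.429 0.297 0.02 ]
cam in tool [ 0.0742 -0.0003 -0.1896]
cam axes in tool [[ 0.001 -0.961 -0.276]
 [ 1.     0.001 -0.001]
 [ 0.001 -0.276  0.961]]
[[-0.951  0.309 -0.   ]
 [ 0.309  0.951 -0.001]
 [-0.    -0.002 -1.   ]]
[0.20994893 0.6147247  0.09      ]
```

Request:
drive_tool --moves '[{"x":-491,"y":-396,"rz":1.1},{"x":-491,"y":-396,"rz":1.1},{"x":-491,"y":-396,"rz":1.1},{"x":-491,"y":-396,"rz":1.1},{"x":-491,"y":-396,"rz":1.1},{"x":-491,"y":-396,"rz":1.1},{"x":-491,"y":-396,"rz":1.1},{"x":-491,"y":-396,"rz":1.1},{"x":-491,"y":-396,"rz":1.1},{"x":-491,"y":-396,"rz":1.1},{"x":-491,"y":-396,"rz":1.1},{"x":-491,"y":-396,"rz":1.1},{"x":-491,"y":-396,"rz":1.1},{"x":-491,"y":-396,"rz":1.1}]'

```text
invalid input at $.moves[0]: expected keys x, y, z, rx, ry, rz, fingers
```

Request:
drive_tool --moves '[{"x":-491,"y":-396,"z":0,"rx":0,"ry":0,"rz":1.1,"fingers":-1},{"x":-491,"y":-396,"z":0,"rx":0,"ry":0,"rz":1.1,"fingers":-1},{"x":-491,"y":-396,"z":0,"rx":0,"ry":0,"rz":1.1,"fingers":-1},{"x":-491,"y":-396,"z":0,"rx":0,"ry":0,"rz":1.1,"fingers":-1},{"x":-491,"y":-396,"z":0,"rx":0,"ry":0,"rz":1.1,"fingers":-1},{"x":-491,"y":-396,"z":0,"rx":0,"ry":0,"rz":1.1,"fingers":-1},{"x":-491,"y":-396,"z":0,"rx":0,"ry":0,"rz":1.1,"fingers":-1},{"x":-491,"y":-396,"z":0,"rx":0,"ry":0,"rz":1.1,"fingers":-1},{"x":-491,"y":-396,"z":0,"rx":0,"ry":0,"rz":1.1,"fingers":-1},{"x":-491,"y":-396,"z":0,"rx":0,"ry":0,"rz":1.1,"fingers":-1},{"x":-491,"y":-396,"z":0,"rx":0,"ry":0,"rz":1.1,"fingers":-1},{"x":-491,"y":-396,"z":0,"rx":0,"ry":0,"rz":1.1,"fingers":-1}]'

```text
time_s: 1.65
tool_pos: [0.5452, 0.0901, 0.1941]
tool_rot: [-180.0, -0.0, 98.9]
force: [-1.4, 1.1, -0.5]
grip_width: 0.0865
grasp_force: 0.0
```

```bash
python3 - <<'E'
from h import *
import pickle
pickle.dump(snap("wrist"),open("A.pkl","wb"))
E
```

Request:
drive_tool --moves '[{"x":-50,"y":-8,"z":0,"rx":0,"ry":0,"rz":0,"fingers":-1},{"x":-100,"y":-16,"z":0,"rx":0,"ry":0,"rz":0,"fingers":-1},{"x":-148,"y":-23,"z":0,"rx":0,"ry":0,"rz":0,"fingers":-1},{"x":-148,"y":-23,"z":0,"rx":0,"ry":0,"rz":0,"fingers":-1},{"x":-148,"y":-23,"z":0,"rx":0,"ry":0,"rz":0,"fingers":-1}]'

```text
time_s: 2.33
tool_pos: [0.5458, -0.057, 0.1944]
tool_rot: [180.0, -0.1, 99.2]
force: [-0.1, -0.6, 0.3]
grip_width: 0.0868
grasp_force: 0.0
```

```bash
python3 - <<'E'
from h import *
import pickle
B=snap("wrist");pickle.dump(B,open("B.pkl","wb"))
A=pickle.load(open("A.pkl","rb"))
# both views, stand region, side by side
P=[]
for c in (A,B):
    q=[proj(c,X) for X in ([.53,.19,.0],[.57,-.13,.1])];print(q)
a=A["image"][:,:,::-1];b=B["image"][:,:,::-1]
cv2.imwrite("pics/AB.png",cv2.resize(np.hstack([a[:,220:420],b[:,220:420]]),None,fx=1.5,fy=1.5,interpolation=cv2.INTER_CUBIC))
E
```

```text
[array([319.30002488,  94.12432415]), array([310.60223475, 369.44206807])]
[array([340.26150175, -45.18261448]), array([329.81088557, 261.57169528])]
```

View pics/AB.png

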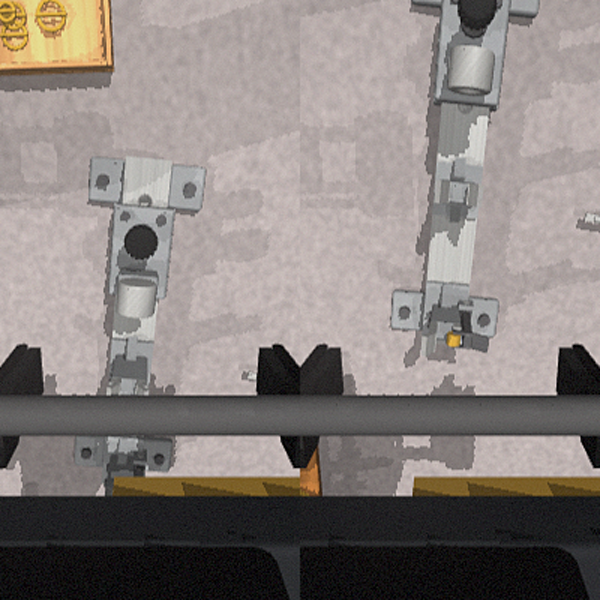

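View A (left half): tray at the top left, knob at about (141,242), cup post at (137,298), forks partly under the gripper. View B (right half): knob (477,12), cup (470,70), plain fork (458,195), jaw fork (457,320) with the amber roller at (455,340). Next I'll look at the arbor.

Request:
drive_tool --moves '[{"x":-52,"y":-28,"z":0,"rx":0,"ry":0,"rz":0,"fingers":-1},{"x":-104,"y":-55,"z":0,"rx":0,"ry":0,"rz":0,"fingers":-1},{"x":-156,"y":-83,"z":0,"rx":0,"ry":0,"rz":0,"fingers":-1},{"x":-208,"y":-110,"z":0,"rx":0,"ry":0,"rz":0,"fingers":-1},{"x":-260,"y":-138,"z":0,"rx":0,"ry":0,"rz":0,"fingers":-1},{"x":-292,"y":-155,"z":0,"rx":0,"ry":0,"rz":0,"fingers":-1},{"x":-292,"y":-155,"z":0,"rx":0,"ry":0,"rz":0,"fingers":-1},{"x":-292,"y":-155,"z":0,"rx":0,"ry":0,"rz":0,"fingers":-1}]'

```text
time_s: 3.38
tool_pos: [0.4401, -0.3699, 0.194]
tool_rot: [180.0, -0.1, 99.2]
force: [-0.1, 1.3, 0.5]
grip_width: 0.0871
grasp_force: 0.0
```

```bash
python3 - <<'E'
from h import *
import pickle
c=snap("wrist");pickle.dump(c,open("D.pkl","wb"))
E
```

Request:
drive_tool --moves '[{"x":40,"y":-4,"z":0,"rx":0,"ry":0,"rz":0,"fingers":-1},{"x":70,"y":-7,"z":0,"rx":0,"ry":0,"rz":0,"fingers":-1},{"x":70,"y":-7,"z":0,"rx":0,"ry":0,"rz":0,"fingers":-1},{"x":70,"y":-7,"z":0,"rx":0,"ry":0,"rz":0,"fingers":-1}]'

```text
time_s: 3.92
tool_pos: [0.4216, -0.3037, 0.1948]
tool_rot: [179.9, 0.0, 99.1]
force: [-0.5, -0.4, 0.6]
grip_width: 0.0872
grasp_force: 0.0
```

```bash
python3 - <<'E'
from h import *
import pickle
C=snap("wrist");pickle.dump(C,open("C.pkl","wb"))
D=pickle.load(open("D.pkl","rb"));A=pickle.load(open("A.pkl","rb"));B=pickle.load(open("B.pkl","rb"))
S=3
def crop(c,pts,pad=18,w=130,h=190):
    q=np.array([proj(c,p) for p in pts]).mean(0).round().astype(int)
    x0=int(np.clip(q[0]-w//2,0,640-w));y0=int(np.clip(q[1]-h//2,0,400-h))
    return cv2.resize(c["image"][y0:y0+h,x0:x0+w,::-1],None,fx=S,fy=S,interpolation=cv2.INTER_CUBIC),(x0,y0)
arb=[[.404,-.183,.05],[.431,-.354,.05]]
d,od=crop(D,arb);e,oe=crop(C,arb);print("D",od,"C",oe)
cv2.imwrite("pics/DC.png",np.hstack([d,e]))
a=cv2.resize(A["image"][130:320,270:350,::-1],None,fx=3,fy=3,interpolation=cv2.INTER_CUBIC)
b=cv2.resize(B["image"][0:190,0+280:360,::-1],None,fx=3,fy=3,interpolation=cv2.INTER_CUBIC)
b2=cv2.resize(B["image"][100:250,270:360,::-1],None,fx=3,fy=3,interpolation=cv2.INTER_CUBIC)
b2=np.vstack([b2,np.zeros((570-450,270,3),np.uint8)])
cv2.imwrite("pics/AB2.png",np.hstack([a,b,b2]))
o=sensors.get_obs();print(o["tool_pos"],o["tool_rot"],o["force"])
E
```

```text
D (248, 0) C (255, 51)
[ 0.4212492  -0.3044361   0.19472588] [1.79966035e+02 4.13913592e-02 9.90459482e+01] [ 0.13733199 -0.32444611  0.13338056]
```

View pics/DC.png

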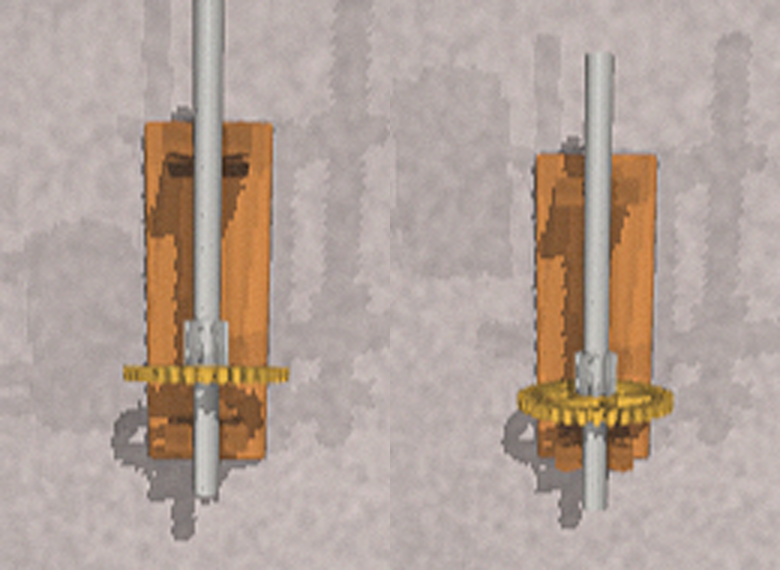

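View pics/AB2.png

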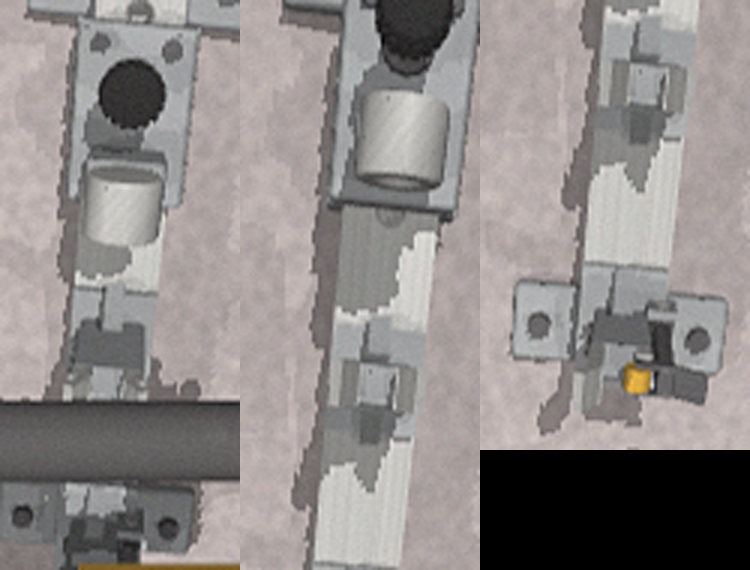

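DC picture: the arbor runs nearly vertical in both halves. In D the head end is at (206,498), pinion front edge (206,322) and wheel (206,374). In C the tail end is at (599,55), head end (596,509), pinion front edge (595,352). AB2 picture: knob A (132,94), knob B about (413,14), plain fork prong tops around (647,85) in panel 3, rail edges at row 250 583/668, roller (637,380).

```bash
python3 - <<'E'
from h import *
import pickle
A,B,C,D=[pickle.load(open(k+".pkl","rb")) for k in "ABCD"]
d=lambda u,v:(D,248+u/3,v/3); c=lambda u,v:(C,255+(u-390)/3,51+v/3)
for n,o in dict(head=[d(206,498),c(596,509)],pin=[d(206,322),c(595,352)]).items(): print(n,tri(*o))
h=atz(*c(596,509),.052);t=atz(*c(599,55),.052);print("C z.052",h,t,np.linalg.norm(h-t),"mid",(h+t)/2,"yaw",np.degrees(np.arctan2(*(t-h)[1::-1])))
print("D head",atz(*d(206,498),.052))
T=pickle.load(open("c0.pkl","rb"))["top"];print("top",atz(T,495/1.25,328/1.25,.052),atz(T,580/1.25,313/1.25,.052))
# stand
a=lambda u,v:(A,270+u/3,130+v/3); b=lambda u,v:(B,280+(u-240)/3,v/3); b3=lambda u,v:(B,270+(u-480)/3,100+v/3)
print("knob",tri(a(132,94),b(413,14)), "A z.086",atz(*a(132,94),.086))
obs=[(a(132,94),(0,.107,.086),1,1),(b(413,14),(0,.107,.086),1,.3),(b3(647,85),(0,-.005,.098),1,1),
 (b3(583,250),(-.018,None,.03),1,0),(b3(668,250),(.018,None,.03),1,0),(b(337,260),(-.018,None,.03),1,0),(b(437,260),(.018,None,.03),1,0),
 ((A,220+125/1.5,157/1.5),(-.018,.165,.03),1,1),((A,220+171/1.5,158/1.5),(.018,.165,.03),1,1),(b(402,160),(0,.065,.097),1,0)]
from scipy.optimize import least_squares
def res(p,full=False):
    r=[];s,co=np.sin(p[2]),np.cos(p[2])
    for (cam,u,v),X,wx,wy in obs:
        W=atz(cam,u,v,X[2])[:2]-p[:2]
        L=np.array([co*W[0]+s*W[1],-s*W[0]+co*W[1]])
        r+= [wx*(L[0]-X[0])*1e3, wy*(L[1]-X[1])*1e3 if X[1] is not None else 0]
    return r
S=least_squares(res,[.55,.01,0.05],loss="soft_l1")
print(S.x,np.degrees(S.x[2]));print(np.array(res(S.x)).reshape(-1,2).round(1))
E
```

```text
head (array([ 0.43524508, -0.35127006,  0.04639611]), [0.4206412137226998, 0.42064121372270524])
pin (array([ 0.42459049, -0.28701954,  0.04644122]), [0.044054636466759466, 0.04405463646658838])
C z.052 [ 0.43523296 -0.3491326   0.052     ] [ 0.40866578 -0.18222392  0.052     ] 0.1690098264596825 mid [ 0.42194937 -0.26567826  0.052     ] yaw 99.04401294268654
D head [ 0.43474976 -0.35047383  0.052     ]
top [ 0.40396207 -0.18286123  0.052     ] [ 0.43128306 -0.35273981  0.052     ]
knob (array([0.53572057, 0.11766671, 0.0751514 ]), [0.1568150320429411, 0.1568150320426993]) A z.086 [0.53584263 0.11929954 0.086     ]
[0.5421961  0.01197706 0.06293158] 3.605714029590442
[[ 0.4  0.5]
 [-0.2 -1.4]
 [-0.   0. ]
 [ 0.   0. ]
 [-0.9  0. ]
 [-0.3  0. ]
 [ 1.4  0. ]
 [-0.  -1.7]
 [-0.7  0.8]
 [ 0.6 -0. ]]
```

Request:
drive_tool --moves '[{"x":38,"y":6.5,"z":0,"rx":0,"ry":0,"rz":0,"fingers":-1},{"x":38,"y":6.5,"z":30,"rx":0,"ry":0,"rz":0,"fingers":-1},{"x":38,"y":6.5,"z":70,"rx":0,"ry":0,"rz":0,"fingers":-1},{"x":38,"y":6.5,"z":100,"rx":0,"ry":0,"rz":0,"fingers":-1},{"x":38,"y":6.5,"z":120,"rx":0,"ry":0,"rz":0,"fingers":-1},{"x":38,"y":6.5,"z":140,"rx":0,"ry":0,"rz":0,"fingers":-1},{"x":38,"y":6.5,"z":156,"rx":0,"ry":0,"rz":0,"fingers":-1},{"x":38,"y":6.5,"z":156,"rx":0,"ry":0,"rz":0,"fingers":-1},{"x":38,"y":6.5,"z":156,"rx":0,"ry":0,"rz":0,"fingers":0},{"x":38,"y":6.5,"z":156,"rx":0,"ry":0,"rz":0,"fingers":0.5}]' --force 20

```text
time_s: 5.22
tool_pos: [0.4218, -0.2661, 0.0392]
tool_rot: [179.9, 0.0, 99.0]
force: [0.2, -0.2, 0.6]
grip_width: 0.0741
grasp_force: 0.0
```

```bash
python3 - <<'E'
from h import *
import pickle
o=sensors.get_obs();print(o["tool_pos"],o["tool_rot"],o["force"],o["grip_width"])
s=snap("side");w=snap("wrist");pickle.dump((s,w),open("G.pkl","wb"))
q=proj(s,[.422,-.266,.05]).round().astype(int);print(q)
print(proj(w,[.422,-.266,.05]))
x0,y0=int(q[0])-50,int(q[1])-50
i1=cv2.resize(s["image"][y0:y0+100,x0:x0+100,::-1],(400,400),interpolation=cv2.INTER_CUBIC)
i2=cv2.resize(w["image"][100:300,220:420,::-1],(400,400),interpolation=cv2.INTER_CUBIC)
cv2.imwrite("pics/G.png",np.hstack([i1,i2]))
E
```

```text
[ 0.42177156 -0.26610743  0.03923306] [1.79914043e+02 3.04393481e-02 9.89935625e+01] [ 0.1550961  -0.21428146  0.64075507] 0.07408696767397475
[427 166]
[318.21881569 233.95392499]
```

View pics/G.png

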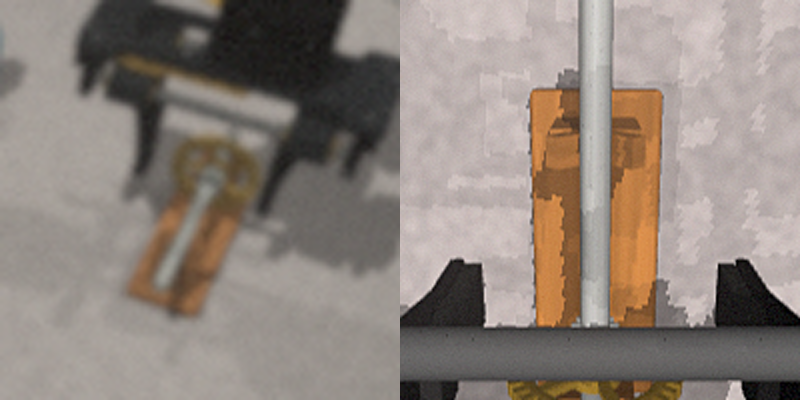

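The side crop shows the gripper straddling the arbor, with the wheel behind the fingers. In the wrist view the arbor at column 596 is centred between the fingertips at 483 and 717. Closing now.

Request:
drive_tool --moves '[{"x":0,"y":-1,"z":0,"rx":0,"ry":0,"rz":0,"fingers":1},{"x":0,"y":-1,"z":0,"rx":0,"ry":0,"rz":0,"fingers":1},{"x":0,"y":-1,"z":0,"rx":0,"ry":0,"rz":0,"fingers":1},{"x":0,"y":-1,"z":0,"rx":0,"ry":0,"rz":0,"fingers":1},{"x":0,"y":-1,"z":0,"rx":0,"ry":0,"rz":0,"fingers":1},{"x":0,"y":-1,"z":0,"rx":0,"ry":0,"rz":0,"fingers":1},{"x":0,"y":-1,"z":0,"rx":0,"ry":0,"rz":0,"fingers":1},{"x":0,"y":-1,"z":0,"rx":0,"ry":0,"rz":0,"fingers":1}]' --force 50

```text
time_s: 6.32
tool_pos: [0.4201, -0.2659, 0.0384]
tool_rot: [180.0, -0.0, 99.0]
force: [0.4, 0.3, 0.7]
grip_width: 0.0009
grasp_force: 0.0
```

```bash
python3 - <<'E'
from h import *
import pickle
s=snap("side");w=snap("wrist");t=snap("top");pickle.dump((s,w,t),open("G2.pkl","wb"))
q=proj(s,[.422,-.266,.05]).round().astype(int);x0,y0=int(q[0])-50,int(q[1])-50
i1=cv2.resize(s["image"][y0:y0+100,x0:x0+100,::-1],(400,400),interpolation=cv2.INTER_CUBIC)
i2=cv2.resize(w["image"][100:300,220:420,::-1],(400,400),interpolation=cv2.INTER_CUBIC)
cv2.imwrite("pics/G2.png",np.hstack([i1,i2]))
print(sensors.get_obs()["grip_width"],sensors.get_obs()["grasp_force"])
E
```

```text
0.0005867225582290016 0.0
```

View pics/G2.png

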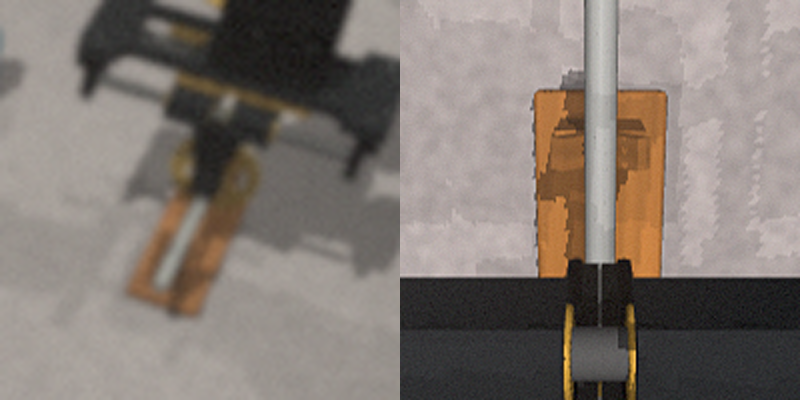

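The fingers closed above the rod: the tips at row 262 cover the arbor. So the fingertips or the reported pose sit higher than assumed. I'll check that against the fixed cameras before moving.

```bash
python3 - <<'E'
from h import *
import pickle
s,w=pickle.load(open("G.pkl","rb"));s2,w2,t2=pickle.load(open("G2.pkl","rb"))
c0=pickle.load(open("c0.pkl","rb"));T=c0["top"];S=c0["side"]
print("knob top+side",tri((T,342/1.25,264/1.25),(S,382/1.25,291/1.25)))
p=np.array([.4218,-.2661,.0392]);R=Ro.from_euler("xyz",[180,0,99],degrees=True).as_matrix()
print("cam in tool",(R.T@(-np.array(w["R"]).T@w["t"]-p)).round(4))
print("tool cam axes",(R.T@np.array(w["R"]).T).round(3).tolist())
for dz in (0,.015,.03):
  for sg in (-1,1):
    X=p+R@np.array([0,sg*.037,.008])+[0,0,dz]
    q=proj(s,X);print(dz,sg,"side4x",((q-[377,116])*4).round(),"wrist",[((proj(w,X+R@[dx,0,0])-[220,100])*2+[400,0]).round().tolist() for dx in(0,.0095)])
# fingertips seen in both side and wrist
for a,b in (((140,195),(483,262)),((265,210),(717,262))):
    print(tri((s,377+a[0]/4,116+a[1]/4),(w,220+(b[0]-400)/2,100+b[1]/2)))
E
```

```text
knob top+side (array([0.53397397, 0.11843264, 0.07643663]), [1.0487797983469078, 1.0487797983469136])
cam in tool [ 0.075   0.0008 -0.1897]
tool cam axes [[0.001, -0.961, -0.277], [1.0, 0.0, 0.001], [-0.001, -0.277, 0.961]]
0 -1 side4x [246. 238.] wrist [[494.0, 248.0], [492.0, 223.0]]
0 1 side4x [140. 203.] wrist [[698.0, 248.0], [700.0, 223.0]]
0.015 -1 side4x [251. 222.] wrist [[486.0, 264.0], [484.0, 237.0]]
0.015 1 side4x [144. 187.] wrist [[706.0, 264.0], [707.0, 237.0]]
0.03 -1 side4x [257. 206.] wrist [[477.0, 282.0], [475.0, 254.0]]
0.03 1 side4x [149. 171.] wrist [[714.0, 282.0], [716.0, 254.0]]
(array([ 0.41820982, -0.22431606,  0.1001955 ]), [32.79117690204392, 32.79117690204395])
(array([ 0.40544425, -0.22941667,  0.1106252 ]), [37.15395488638749, 37.15395488638754])
```

Three cues agree: fingertip width and row in the wrist view, the closed tips in the side view, and the untouched rod. The real tips are about 25–30 mm higher than the reported TCP implies. I'll open, then descend in small steps while watching the force.

Request:
drive_tool --moves '[{"x":0,"y":0,"z":0,"rx":0,"ry":0,"rz":0,"fingers":-0.2},{"x":0,"y":0,"z":0,"rx":0,"ry":0,"rz":0,"fingers":-0.2},{"x":0,"y":0,"z":0,"rx":0,"ry":0,"rz":0,"fingers":-0.2},{"x":0,"y":0,"z":0,"rx":0,"ry":0,"rz":0,"fingers":-0.2},{"x":0,"y":0,"z":0,"rx":0,"ry":0,"rz":0,"fingers":-0.2},{"x":0,"y":0,"z":0,"rx":0,"ry":0,"rz":0,"fingers":-0.2},{"x":0,"y":0,"z":6,"rx":0,"ry":0,"rz":0,"fingers":-0.2},{"x":0,"y":0,"z":10,"rx":0,"ry":0,"rz":0,"fingers":-0.2},{"x":0,"y":0,"z":14,"rx":0,"ry":0,"rz":0,"fingers":-0.2},{"x":0,"y":0,"z":18,"rx":0,"ry":0,"rz":0,"fingers":-0.2}]'

```text
time_s: 7.72
tool_pos: [0.42, -0.2659, 0.0201]
tool_rot: [-180.0, -0.0, 99.0]
force: [-0.0, 0.5, -0.5]
grip_width: 0.0522
grasp_force: 0.0
```

```bash
python3 - <<'E'
from h import *
import pickle
o=sensors.get_obs();print(o["tool_pos"],o["tool_rot"],o["force"],o["wrist_torque"],o["grip_width"])
s=snap("side");w=snap("wrist");pickle.dump((s,w),open("G3.pkl","wb"))
R=Ro.from_euler("xyz",o["tool_rot"],degrees=True).as_matrix()
for dz in (0,.015,.03):
  for sg in (-1,1):
    X=o["tool_pos"]+R@np.array([0.0095,sg*o["grip_width"]/2,.008])+[0,0,dz]
    print(dz,sg,"wrist",proj(w,X).round(1),"side",proj(s,X).round(1))
i1=cv2.resize(s["image"][116:216,377:477,::-1],(400,400),interpolation=cv2.INTER_CUBIC)
i2=cv2.resize(w["image"][150:250,270:370,::-1],(400,400),interpolation=cv2.INTER_CUBIC)
cv2.imwrite("pics/G3.png",np.hstack([i1,i2]))
E
```

```text
[ 0.42000715 -0.2659139   0.02007158] [-1.79988350e+02 -3.40932452e-03  9.89976817e+01] [-0.02461123  0.47402818 -0.47382131] [-0.04072192 -0.00520376  0.0043808 ] 0.052219407620912664
0 -1 wrist [281.7 211.8] side [432.5 181.6]
0 1 wrist [355.  211.9] side [414.1 175.5]
0.015 -1 wrist [278.9 218.9] side [433.8 177.8]
0.015 1 wrist [357.6 219. ] side [415.1 171.6]
0.03 -1 wrist [275.6 227.2] side [435.  173.8]
0.03 1 wrist [360.6 227.3] side [416.2 167.6]
```

View pics/G3.png

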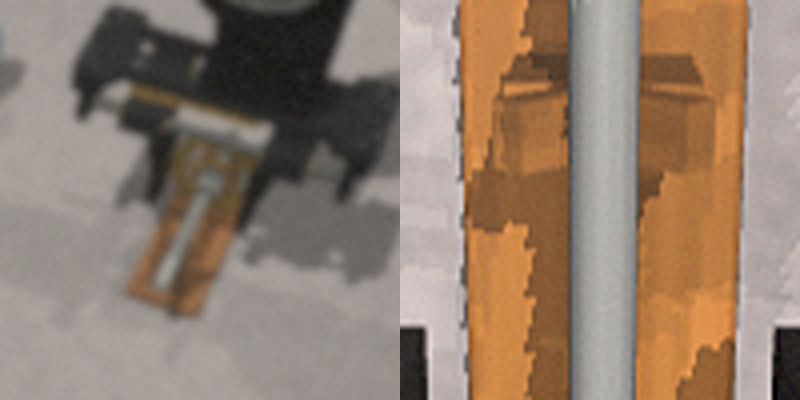

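Wrist crop: fingertip inner edges at 427 and 773, row 327, with the rod centred at 604. That makes the tips about 34 mm higher than reported (real tip height about 46 mm), so I need about 14 mm more.

Request:
drive_tool --moves '[{"x":0,"y":0,"z":4,"rx":0,"ry":0,"rz":0,"fingers":-0.2},{"x":0,"y":0,"z":8,"rx":0,"ry":0,"rz":0,"fingers":-0.2},{"x":0,"y":0,"z":11,"rx":0,"ry":0,"rz":0,"fingers":-0.2},{"x":0,"y":0,"z":13,"rx":0,"ry":0,"rz":0,"fingers":-0.2},{"x":0,"y":0,"z":13,"rx":0,"ry":0,"rz":0,"fingers":-0.2}]'

```text
time_s: 8.45
tool_pos: [0.42, -0.2659, 0.0073]
tool_rot: [-180.0, -0.0, 99.0]
force: [-0.6, -0.7, -0.9]
grip_width: 0.0521
grasp_force: 0.0
```

Request:
drive_tool --moves '[{"x":0,"y":0,"z":0,"rx":0,"ry":0,"rz":0,"fingers":1},{"x":0,"y":0,"z":0,"rx":0,"ry":0,"rz":0,"fingers":1},{"x":0,"y":0,"z":0,"rx":0,"ry":0,"rz":0,"fingers":1},{"x":0,"y":0,"z":0,"rx":0,"ry":0,"rz":0,"fingers":1},{"x":0,"y":0,"z":0,"rx":0,"ry":0,"rz":0,"fingers":1},{"x":0,"y":0,"z":0,"rx":0,"ry":0,"rz":0,"fingers":1}]' --force 50

```text
time_s: 9.2
tool_pos: [0.4202, -0.2659, 0.0075]
tool_rot: [180.0, 0.0, 99.0]
force: [0.2, -0.2, 0.0]
grip_width: 0.0087
grasp_force: 50.0
```

Gripped: width 8.7 mm at 50 N. I'll lift clear of the prongs, carry it over the stand and turn it into line.

Request:
drive_tool --moves '[{"x":0,"y":0,"z":-20,"rx":0,"ry":0,"rz":0,"fingers":1},{"x":0,"y":0,"z":-50,"rx":0,"ry":0,"rz":0,"fingers":1},{"x":0,"y":0,"z":-85,"rx":0,"ry":0,"rz":0,"fingers":1},{"x":20,"y":15,"z":-110,"rx":0,"ry":0,"rz":0.01,"fingers":1},{"x":50,"y":37,"z":-115,"rx":0,"ry":0,"rz":0.03,"fingers":1},{"x":85,"y":63,"z":-115,"rx":0,"ry":0,"rz":0.05,"fingers":1},{"x":120,"y":88,"z":-115,"rx":0,"ry":0,"rz":0.07,"fingers":1},{"x":155,"y":114,"z":-115,"rx":0,"ry":0,"rz":0.09,"fingers":1},{"x":185,"y":136,"z":-115,"rx":0,"ry":0,"rz":0.094,"fingers":1},{"x":207,"y":152,"z":-115,"rx":0,"ry":0,"rz":0.094,"fingers":1},{"x":216,"y":159,"z":-115,"rx":0,"ry":0,"rz":0.094,"fingers":1},{"x":216,"y":159,"z":-115,"rx":0,"ry":0,"rz":0.094,"fingers":1},{"x":216,"y":159,"z":-115,"rx":0,"ry":0,"rz":0.094,"fingers":1}]'

```text
time_s: 10.82
tool_pos: [0.5428, -0.0296, 0.1224]
tool_rot: [-180.0, 0.0, 93.5]
force: [0.3, 0.0, -2.9]
grip_width: 0.0084
grasp_force: 50.0
```

```bash
python3 - <<'E'
from h import *
import pickle
o=sensors.get_obs();print(o["tool_pos"],o["tool_rot"],o["force"],o["wrist_torque"],o["grip_width"])
s=snap("side");t=snap("top");w=snap("wrist");pickle.dump((s,w,t,o),open("H.pkl","wb"))
p=np.array([.5422,.0120]);a=np.radians(3.6)
def st(x,y,z): return [p[0]+x*np.cos(a)-y*np.sin(a),p[1]+x*np.sin(a)+y*np.cos(a),z]
for n,X in dict(tail=st(0,.045,.16),head=st(0,-.125,.16),knob=st(0,.107,.086),fork=st(0,-.005,.098),jaw=st(0,-.105,.1)).items(): print(n,[proj(c,X).round(1).tolist() for c in (w,t,s)])
i1=cv2.resize(w["image"][20:270,260:380,::-1],None,fx=2.2,fy=2.2,interpolation=cv2.INTER_CUBIC)
q=proj(t,st(0,-.02,.1)).astype(int);i2=cv2.resize(t["image"][q[1]-35:q[1]+35,q[0]-65:q[0]+65,::-1],None,fx=4,fy=4,interpolation=cv2.INTER_CUBIC)
q2=proj(s,st(0,-.02,.1)).astype(int);i3=cv2.resize(s["image"][q2[1]-32:q2[1]+32,q2[0]-65:q2[0]+65,::-1],None,fx=4,fy=4,interpolation=cv2.INTER_CUBIC)
print(q,q2,i1.shape)
i4=np.vstack([i2,i3]);H=max(i1.shape[0],i4.shape[0])
f=lambda i:np.vstack([i,np.zeros((H-i.shape[0],i.shape[1],3),np.uint8)])
cv2.imwrite("pics/H.png",np.hstack([f(i1),f(i4)]))
E
```

```text
[ 0.54278598 -0.02963172  0.1224418 ] [-1.79973155e+02  3.20563888e-02  9.34713912e+01] [ 0.29992427  0.01717145 -2.85711264] [-0.07245053  0.09403415  0.05860407] 0.008358450675577177
tail [[320.5, 92.1], [296.9, 204.7], [320.7, 189.5]]
head [[320.7, 369.1], [372.8, 198.9], [359.1, 146.0]]
knob [[320.2, 3.2], [272.8, 209.9], [305.3, 230.0]]
fork [[320.3, 170.2], [318.8, 205.9], [332.2, 194.6]]
jaw [[320.4, 289.6], [360.4, 202.6], [353.3, 169.0]]
[325 205] [335 190] (550, 264, 3)
```

View pics/H.png

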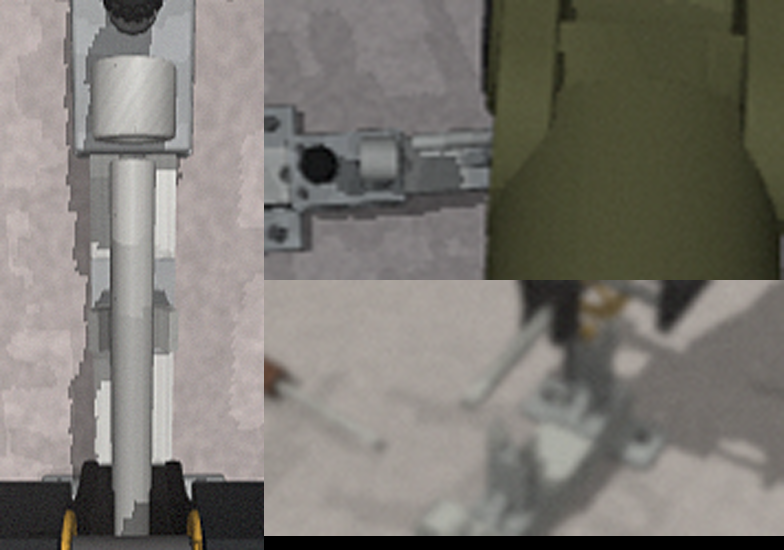

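The wrist part shows the arbor tail at (133,160), exactly where the seat model puts it. The cup centre at 134 and fork centre at 135 are about 0.5 mm to tool +y. The fixed views show the arbor above the stand. I'll descend to just above the jaw.

Request:
drive_tool --moves '[{"x":0,"y":0.5,"z":15,"rx":0,"ry":0,"rz":0,"fingers":1},{"x":0,"y":0.5,"z":35,"rx":0,"ry":0,"rz":0,"fingers":1},{"x":0,"y":0.5,"z":50,"rx":0,"ry":0,"rz":0,"fingers":1},{"x":0,"y":0.5,"z":58,"rx":0,"ry":0,"rz":0,"fingers":1},{"x":0,"y":0.5,"z":58,"rx":0,"ry":0,"rz":0,"fingers":1}]' --force 60

```text
time_s: 11.6
tool_pos: [0.5435, -0.0278, 0.0638]
tool_rot: [-179.9, 0.0, 93.6]
force: [1.4, 0.3, -2.7]
grip_width: 0.0081
grasp_force: 60.0
```

Request:
drive_tool --moves '[{"x":0,"y":0,"z":3,"rx":0,"ry":0,"rz":0,"fingers":1},{"x":0,"y":0,"z":5,"rx":0,"ry":0,"rz":0,"fingers":1},{"x":0,"y":0,"z":7,"rx":0,"ry":0,"rz":0,"fingers":1},{"x":0,"y":0,"z":9,"rx":0,"ry":0,"rz":0,"fingers":1},{"x":0,"y":0,"z":10,"rx":0,"ry":0,"rz":0,"fingers":1}]'

```text
time_s: 12.22
tool_pos: [0.5437, -0.0276, 0.0547]
tool_rot: [-180.0, -0.0, 93.6]
force: [-2.7, 1.1, 2.9]
grip_width: 0.0081
grasp_force: 60.0
```

Request:
drive_tool --moves '[{"x":0,"y":0,"z":2,"rx":0,"ry":0,"rz":0,"fingers":1},{"x":0,"y":0,"z":4,"rx":0,"ry":0,"rz":0,"fingers":1},{"x":0,"y":0,"z":6,"rx":0,"ry":0,"rz":0,"fingers":1},{"x":0,"y":0,"z":7,"rx":0,"ry":0,"rz":0,"fingers":1},{"x":0,"y":0,"z":7,"rx":0,"ry":0,"rz":0,"fingers":1}]'

```text
time_s: 12.85
tool_pos: [0.5434, -0.0275, 0.0469]
tool_rot: [-180.0, -0.0, 93.6]
force: [-1.2, 1.3, -2.3]
grip_width: 0.0082
grasp_force: 60.0
```

Request:
drive_tool --moves '[{"x":0,"y":0,"z":2,"rx":0,"ry":0,"rz":0,"fingers":1},{"x":0,"y":0,"z":4,"rx":0,"ry":0,"rz":0,"fingers":1},{"x":0,"y":0,"z":5,"rx":0,"ry":0,"rz":0,"fingers":1},{"x":0,"y":0,"z":5,"rx":0,"ry":0,"rz":0,"fingers":1}]'

```text
time_s: 13.35
tool_pos: [0.5443, -0.0279, 0.0427]
tool_rot: [179.9, 0.0, 93.6]
force: [0.5, 0.6, -1.6]
grip_width: 0.0083
grasp_force: 60.0
```

```bash
python3 - <<'E'
from h import *
o=sensors.get_obs();print(o["tool_pos"],o["tool_rot"],o["force"],o["wrist_torque"],o["grip_width"])
E
```

```text
[ 0.5443355  -0.02790682  0.04268045] [1.79945940e+02 1.77275957e-02 9.36123854e+01] [ 0.54063831  0.6273654  -1.55860008] [-0.10467697  0.02830617  0.00739497] 0.00829340437322869
```

Request:
drive_tool --moves '[{"x":0,"y":0,"z":1,"rx":0,"ry":0,"rz":0,"fingers":1},{"x":0,"y":0,"z":2,"rx":0,"ry":0,"rz":0,"fingers":1},{"x":0,"y":0,"z":3,"rx":0,"ry":0,"rz":0,"fingers":1},{"x":0,"y":0,"z":3,"rx":0,"ry":0,"rz":0,"fingers":1}]'

```text
time_s: 13.85
tool_pos: [0.5444, -0.0278, 0.0422]
tool_rot: [180.0, -0.1, 93.6]
force: [-7.2, -0.3, 16.7]
grip_width: 0.0087
grasp_force: 60.0
```

Firm contact at tool z 42.2 mm (rod at about 85 mm, as expected), after the roller click near 97 mm. I'll relieve the push, open, rise and look.

Request:
drive_tool --moves '[{"x":0,"y":0,"z":-2.5,"rx":0,"ry":0,"rz":0,"fingers":1},{"x":0,"y":0,"z":-2.5,"rx":0,"ry":0,"rz":0,"fingers":0},{"x":0,"y":0,"z":-2.5,"rx":0,"ry":0,"rz":0,"fingers":0},{"x":0,"y":0,"z":-2.5,"rx":0,"ry":0,"rz":0,"fingers":0},{"x":0,"y":0,"z":-2.5,"rx":0,"ry":0,"rz":0,"fingers":0},{"x":0,"y":0,"z":-2.5,"rx":0,"ry":0,"rz":0,"fingers":0},{"x":0,"y":0,"z":-20,"rx":0,"ry":0,"rz":0,"fingers":0},{"x":0,"y":0,"z":-50,"rx":0,"ry":0,"rz":0,"fingers":0},{"x":-20,"y":0,"z":-95,"rx":0,"ry":0,"rz":0,"fingers":0},{"x":-45,"y":0,"z":-130,"rx":0,"ry":0,"rz":0,"fingers":0},{"x":-45,"y":0,"z":-130,"rx":0,"ry":0,"rz":0,"fingers":0},{"x":-45,"y":0,"z":-130,"rx":0,"ry":0,"rz":0,"fingers":0}]'

```text
time_s: 15.35
tool_pos: [0.5465, -0.072, 0.1696]
tool_rot: [180.0, -0.1, 93.6]
force: [-0.2, -0.1, -1.0]
grip_width: 0.0437
grasp_force: 0.0
```

```bash
python3 - <<'E'
from h import *
import pickle
o=sensors.get_obs();print(o["tool_pos"],o["tool_rot"],o["force"],o["grip_width"])
w=snap("wrist");s=snap("side");pickle.dump((w,s,o),open("J.pkl","wb"))
p=np.array([.5422,.0120]);a=np.radians(3.6)
def st(x,y,z): return [p[0]+x*np.cos(a)-y*np.sin(a),p[1]+x*np.sin(a)+y*np.cos(a),z]
for n,X in dict(tail=st(0,.045,.085),head=st(0,-.125,.085),knob=st(0,.107,.086),fork=st(0,-.005,.098),roller=st(0.005,-.105,.095),cup=st(0,.057,.085)).items(): print(n,[proj(c,X).round(1).tolist() for c in (w,s)])
i1=cv2.resize(w["image"][0:270,260:380,::-1],None,fx=2.2,fy=2.2,interpolation=cv2.INTER_CUBIC)
i3=cv2.resize(s["image"][130:230,290:410,::-1],None,fx=4,fy=4,interpolation=cv2.INTER_CUBIC)
H=594;f=lambda i:np.vstack([i,np.zeros((H-i.shape[0],i.shape[1],3),np.uint8)])
cv2.imwrite("pics/J.png",np.hstack([f(i1),f(i3)]))
E
```

```text
[ 0.5464965  -0.07198551  0.16963167] [ 1.79988798e+02 -5.35239420e-02  9.36186762e+01] [-0.1677167  -0.10241786 -1.01968873] 0.04369542854559708
tail [[319.4, 50.1], [320.6, 212.0]]
head [[319.3, 235.0], [356.8, 168.7]]
knob [[319.5, -36.5], [305.3, 230.0]]
fork [[319.4, 111.1], [332.2, 194.6]]
roller [[324.5, 219.8], [351.4, 169.7]]
cup [[319.4, 34.4], [317.8, 215.4]]
```

View pics/J.png

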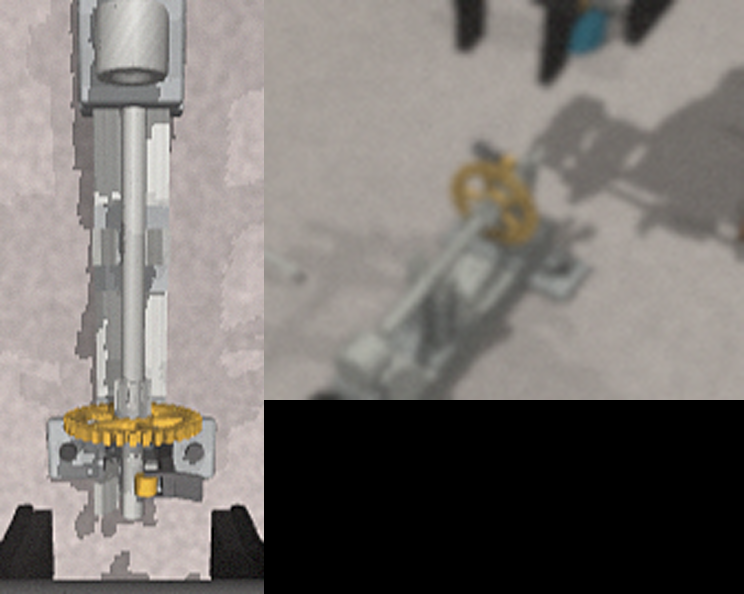

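The arbor is seated. In the wrist half the tail (133,108) and head (131,519) match the projected seat within 1 mm, and the amber roller (147,486) overlaps the rod, so the jaw is closed. Next is the knob, measured at (0.5355, 0.119).

Request:
drive_tool --moves '[{"x":45,"y":0,"z":0,"rx":0,"ry":0,"rz":0,"fingers":0},{"x":95,"y":0,"z":0,"rx":0,"ry":0,"rz":0,"fingers":0},{"x":120,"y":0,"z":0,"rx":0,"ry":0,"rz":0,"fingers":0},{"x":120,"y":0,"z":0,"rx":0,"ry":0,"rz":0,"fingers":0},{"x":120,"y":0,"z":0,"rx":0,"ry":0,"rz":0,"fingers":0}]'

```text
time_s: 16.08
tool_pos: [0.5388, 0.0461, 0.1689]
tool_rot: [-179.9, 0.1, 93.6]
force: [0.4, 0.0, 0.5]
grip_width: 0.0435
grasp_force: 0.0
```

```bash
python3 - <<'E'
from h import *
import pickle
o=sensors.get_obs();print(o["tool_pos"],o["tool_rot"],o["force"])
w=snap("wrist");pickle.dump((w,o),open("K.pkl","wb"))
q=proj(w,[.5355,.119,.086]);print("pred",q)
x0,y0=(q-30).astype(int);m=(w["image"].max(2)[y0:y0+60,x0:x0+60]<50).astype(np.uint8)
n,l,st,c=cv2.connectedComponentsWithStats(m)
for i in range(1,n):
    if st[i,4]>100: print(st[i]+[x0,y0,0,0,0],c[i]+[x0,y0])
g=cv2.GaussianBlur(cv2.cvtColor(w["image"],cv2.COLOR_RGB2GRAY),(3,3),0)[y0:y0+60,x0:x0+60]
h=cv2.HoughCircles(g,cv2.HOUGH_GRADIENT,1,20,param1=80,param2=10,minRadius=9,maxRadius=20)
if h is not None:
    for u,v,r in h[0][:3]: print(u+x0,v+y0,r,atz(w,u+x0,v+y0,.086))
E
```

```text
[0.53876633 0.04609492 0.16886737] [-1.79937489e+02  6.11668484e-02  9.35757113e+01] [0.42977955 0.01208959 0.45800518]
pred [319.79891649 118.19154768]
319.5 118.5 12.1 [0.53524835 0.11871616 0.086     ]
313.5 140.5 12.2 [0.53097396 0.09893567 0.086     ]
322.5 89.5 13.8 [0.53632906 0.14333014 0.086     ]
```

The knob is confirmed at (0.5353, 0.1187), and its 12.1 px radius fits the 86 mm height. Moving over it and down, then closing.

Request:
drive_tool --moves '[{"x":40,"y":0.5,"z":0,"rx":0,"ry":0,"rz":0,"fingers":0},{"x":73,"y":1,"z":0,"rx":0,"ry":0,"rz":0,"fingers":0},{"x":73,"y":1,"z":30,"rx":0,"ry":0,"rz":0,"fingers":0},{"x":73,"y":1,"z":70,"rx":0,"ry":0,"rz":0,"fingers":0},{"x":73,"y":1,"z":100,"rx":0,"ry":0,"rz":0,"fingers":0},{"x":73,"y":1,"z":120,"rx":0,"ry":0,"rz":0,"fingers":0},{"x":73,"y":1,"z":134,"rx":0,"ry":0,"rz":0,"fingers":0},{"x":73,"y":1,"z":134,"rx":0,"ry":0,"rz":0,"fingers":0}]'

```text
time_s: 17.12
tool_pos: [0.5351, 0.119, 0.0347]
tool_rot: [-179.9, 0.1, 93.5]
force: [-0.1, 0.1, -0.2]
grip_width: 0.0439
grasp_force: 0.0
```

Request:
drive_tool --moves '[{"x":0,"y":0,"z":0,"rx":0,"ry":0,"rz":0,"fingers":1},{"x":0,"y":0,"z":0,"rx":0,"ry":0,"rz":0,"fingers":1},{"x":0,"y":0,"z":0,"rx":0,"ry":0,"rz":0,"fingers":1},{"x":0,"y":0,"z":0,"rx":0,"ry":0,"rz":0,"fingers":1},{"x":0,"y":0,"z":0,"rx":0,"ry":0,"rz":0,"fingers":1}]' --force 40

```text
time_s: 17.75
tool_pos: [0.5344, 0.1202, 0.0361]
tool_rot: [-179.9, -0.0, 93.6]
force: [-3.9, -0.1, 5.3]
grip_width: 0.021
grasp_force: 40.0
```

Request:
drive_tool --moves '[{"x":0,"y":0,"z":-3,"rx":0,"ry":0,"rz":0,"fingers":1},{"x":0,"y":0,"z":-6,"rx":0,"ry":0,"rz":0,"fingers":1},{"x":0,"y":0,"z":-9,"rx":0,"ry":0,"rz":0,"fingers":1},{"x":0,"y":0,"z":-12,"rx":0,"ry":0,"rz":0,"fingers":1},{"x":0,"y":0,"z":-13,"rx":0,"ry":0,"rz":0,"fingers":1},{"x":0,"y":0,"z":-13,"rx":0,"ry":0,"rz":0,"fingers":1}]'

```text
time_s: 18.5
tool_pos: [0.5344, 0.1201, 0.0479]
tool_rot: [-179.9, 0.0, 93.6]
force: [-4.5, 0.8, -8.4]
grip_width: 0.0209
grasp_force: 41.0
```

Plunger lifted about 12 mm, with the expected 8 N spring load. Sliding towards the forks.

Request:
drive_tool --moves '[{"x":-3,"y":0,"z":0,"rx":0,"ry":0,"rz":0,"fingers":1},{"x":-6,"y":0,"z":0,"rx":0,"ry":0,"rz":0,"fingers":1},{"x":-9,"y":0,"z":0,"rx":0,"ry":0,"rz":0,"fingers":1},{"x":-12,"y":0,"z":0,"rx":0,"ry":0,"rz":0,"fingers":1},{"x":-15,"y":0,"z":0,"rx":0,"ry":0,"rz":0,"fingers":1},{"x":-17,"y":0,"z":0,"rx":0,"ry":0,"rz":0,"fingers":1},{"x":-17,"y":0,"z":0,"rx":0,"ry":0,"rz":0,"fingers":1}]'

```text
time_s: 19.38
tool_pos: [0.5356, 0.1024, 0.048]
tool_rot: [-179.9, 0.0, 93.6]
force: [-6.0, 0.8, -9.1]
grip_width: 0.0213
grasp_force: 41.0
```

Request:
drive_tool --moves '[{"x":-2.5,"y":-0.5,"z":0,"rx":0,"ry":0,"rz":0,"fingers":1},{"x":-5,"y":-1,"z":0,"rx":0,"ry":0,"rz":0,"fingers":1},{"x":-7.3,"y":-1,"z":0,"rx":0,"ry":0,"rz":0,"fingers":1},{"x":-7.3,"y":-1,"z":0,"rx":0,"ry":0,"rz":0,"fingers":1},{"x":-7.3,"y":-1,"z":0,"rx":0,"ry":0,"rz":0,"fingers":1}]'

```text
time_s: 20.0
tool_pos: [0.5361, 0.0951, 0.0484]
tool_rot: [-180.0, 0.0, 93.6]
force: [-4.8, -0.0, -7.5]
grip_width: 0.0206
grasp_force: 41.0
```

```bash
python3 - <<'E'
from h import *
import pickle
o=sensors.get_obs();print(o["tool_pos"],o["force"])
s=snap("side");w=snap("wrist");t=snap("top");pickle.dump((w,s,t,o),open("L.pkl","wb"))
# side view: tailstock shift by template of cup against the earlier, gripper-free picture J
wJ,sJ,_=pickle.load(open("J.pkl","rb"))
p=np.array([.5422,.0120]);a=np.radians(3.6)
st=lambda x,y,z:[p[0]+x*np.cos(a)-y*np.sin(a),p[1]+x*np.sin(a)+y*np.cos(a),z]
c0=proj(sJ,st(0,.068,.085));T=sJ["image"][int(c0[1])-7:int(c0[1])+8,int(c0[0])-8:int(c0[0])+8]
x0,y0=int(c0[0])-25,int(c0[1])-25
m=cv2.matchTemplate(s["image"][y0:y0+50,x0:x0+50],T,cv2.TM_CCOEFF_NORMED);_,v,_,l=cv2.minMaxLoc(m)
print("shift px",l[0]+x0-(int(c0[0])-8),l[1]+y0-(int(c0[1])-7),"score",v,"pred for 25mm",proj(s,st(0,.043,.085))-c0)
E
```

```text
[0.53608061 0.09511115 0.04843769] [-4.76697674 -0.04857146 -7.47453436]
shift px -6 -6 score 0.4192986488342285 pred for 25mm [ 5.99922321 -7.18234198]
```

Request:
drive_tool --moves '[{"x":0,"y":0,"z":2,"rx":0,"ry":0,"rz":0,"fingers":1},{"x":0,"y":0,"z":4,"rx":0,"ry":0,"rz":0,"fingers":1},{"x":0,"y":0,"z":6,"rx":0,"ry":0,"rz":0,"fingers":1},{"x":0,"y":0,"z":6,"rx":0,"ry":0,"rz":0,"fingers":1}]'

```text
time_s: 20.65
tool_pos: [0.536, 0.0955, 0.0424]
tool_rot: [-180.0, 0.0, 93.6]
force: [-4.7, -2.1, -6.4]
grip_width: 0.021
grasp_force: 41.0
```

Plunger at about 6 mm with a matching 6.4 N spring load, so the pin has entered the hole. Lowering it home.

Request:
drive_tool --moves '[{"x":0,"y":0,"z":2,"rx":0,"ry":0,"rz":0,"fingers":1},{"x":0,"y":0,"z":4,"rx":0,"ry":0,"rz":0,"fingers":1},{"x":0,"y":0,"z":6,"rx":0,"ry":0,"rz":0,"fingers":1},{"x":0,"y":0,"z":7,"rx":0,"ry":0,"rz":0,"fingers":1},{"x":0,"y":0,"z":7,"rx":0,"ry":0,"rz":0,"fingers":1}]'

```text
time_s: 21.28
tool_pos: [0.5361, 0.0958, 0.0362]
tool_rot: [-180.0, -0.0, 93.6]
force: [-6.3, -2.0, -2.3]
grip_width: 0.0208
grasp_force: 40.5
```

Request:
drive_tool --moves '[{"x":0,"y":0,"z":1,"rx":0,"ry":0,"rz":0,"fingers":1},{"x":0,"y":0,"z":2,"rx":0,"ry":0,"rz":0,"fingers":1},{"x":0,"y":0,"z":2,"rx":0,"ry":0,"rz":0,"fingers":1},{"x":0,"y":0,"z":2,"rx":0,"ry":0,"rz":0,"fingers":1}]'

```text
time_s: 21.78
tool_pos: [0.5363, 0.0962, 0.036]
tool_rot: [-180.0, -0.1, 93.6]
force: [-12.1, -2.5, 9.7]
grip_width: 0.0207
grasp_force: 40.0
```

```bash
python3 - <<'E'
from h import *
import pickle
o=sensors.get_obs();print(o["tool_pos"],o["force"],o["grip_width"])
w=snap("wrist");s=snap("side");pickle.dump((w,s,o),open("M.pkl","wb"))
sJ=pickle.load(open("J.pkl","rb"))[1]
p=np.array([.5422,.0120]);a=np.radians(3.6)
st=lambda x,y,z:[p[0]+x*np.cos(a)-y*np.sin(a),p[1]+x*np.sin(a)+y*np.cos(a),z]
# along the axis (top of rod/cup), brightness profile before / now
for y in np.arange(0,.09,.008):
    q=proj(s,st(0,y,.092)).round().astype(int);print(round(y,3),q,sJ["image"][q[1]-1:q[1]+2,q[0]-1:q[0]+2].mean().round(),s["image"][q[1]-1:q[1]+2,q[0]-1:q[0]+2].mean().round())
i=lambda n:n[150:230,290:370,::-1]
d=cv2.matchTemplate(s["image"][140:185,335:375],sJ["image"][143:180,340:370],cv2.TM_CCOEFF_NORMED);print("jaw/wheel region match",cv2.minMaxLoc(d)[1::2])
E
```

```text
[0.53626167 0.09617183 0.03600018] [-12.08453827  -2.50349028   9.73202496] 0.020662616357874693
0.0 [331 198] 143.0 34.0
0.008 [329 200] 147.0 35.0
0.016 [327 202] 148.0 34.0
0.024 [326 204] 154.0 33.0
0.032 [324 206] 156.0 35.0
0.04 [322 209] 157.0 37.0
0.048 [320 211] 150.0 40.0
0.056 [318 213] 146.0 50.0
0.064 [316 215] 167.0 67.0
0.072 [314 218] 168.0 54.0
0.08 [312 220] 143.0 54.0
0.088 [310 223] 117.0 48.0
jaw/wheel region match (0.48912546038627625, (5, 2))
```

The pin is hard home: z is 36.0 mm, equal to the first home height, and it didn't move under 10 N of push. I'll ease the side load, keep a light downward push and the grip, then check the stand end in the top camera numerically.

Request:
drive_tool --moves '[{"x":-0.3,"y":-1,"z":-0.5,"rx":0,"ry":0,"rz":0,"fingers":1},{"x":-0.5,"y":-2,"z":-0.7,"rx":0,"ry":0,"rz":0,"fingers":1},{"x":-0.5,"y":-2,"z":-0.7,"rx":0,"ry":0,"rz":0,"fingers":1},{"x":-0.5,"y":-2,"z":-0.7,"rx":0,"ry":0,"rz":0,"fingers":1}]'

```text
time_s: 22.38
tool_pos: [0.5361, 0.0961, 0.036]
tool_rot: [179.8, -0.1, 93.6]
force: [-6.3, 0.7, 6.4]
grip_width: 0.021
grasp_force: 40.6
```

```bash
python3 - <<'E'
from h import *
import pickle
o=sensors.get_obs();print(o["tool_pos"],o["force"],o["grip_width"],o["grasp_force"])
t=snap("top");w=snap("wrist");t0=pickle.load(open("c0.pkl","rb"))["top"]
p=np.array([.5422,.0120]);a=np.radians(3.6)
st=lambda x,y,z:[p[0]+x*np.cos(a)-y*np.sin(a),p[1]+x*np.sin(a)+y*np.cos(a),z]
# top view along the axis, and wheel (amber) pixels
for y in np.arange(-.14,.16,.015):
    q=proj(t,st(0,y,.087)).round().astype(int);print(round(y,3),q,t["image"][q[1],q[0]],t0["image"][q[1],q[0]])
h=cv2.cvtColor(t["image"],cv2.COLOR_RGB2HSV)[180:225,290:400];m=(h[...,0]>15)&(h[...,0]<32)&(h[...,1]>130)&(h[...,2]>70)
v,u=np.nonzero(m);print("brass px",len(u),(u.mean()+290,v.mean()+180) if len(u) else None,"wheel pred",proj(t,st(0,-.08,.1)),"+-",proj(t,st(.03,-.08,.085)),proj(t,st(-.03,-.08,.085)))
E
```

```text
[0.53611114 0.09605497 0.0360476 ] [-6.28237698  0.69980429  6.42927395] 0.020956495979521306 40.57054873555899
-0.14 [374 202] [89 87 87] [78 76 77]
-0.125 [368 203] [102 101 101] [81 81 82]
-0.11 [362 203] [86 89 88] [60 63 65]
-0.095 [356 204] [128 130 130] [38 39 41]
-0.08 [349 204] [131 106  53] [ 97  99 102]
-0.065 [343 204] [119 120 121] [126 129 129]
-0.05 [337 205] [139 142 142] [126 128 127]
-0.035 [331 205] [82 84 84] [126 128 127]
-0.02 [325 206] [ 99 102 101] [57 60 62]
-0.005 [319 206] [89 91 90] [94 97 99]
0.01 [313 207] [102 105 105] [100 102 104]
0.025 [306 207] [91 93 94] [130 133 133]
0.04 [300 208] [92 93 94] [131 134 132]
0.055 [294 208] [39 39 27] [49 51 53]
0.07 [288 209] [84 82 58] [128 129 130]
0.085 [282 209] [86 84 60] [102 104 106]
0.1 [276 210] [55 56 38] [20 22 24]
0.115 [269 210] [63 62 41] [34 35 37]
0.13 [263 211] [64 66 43] [129 132 132]
0.145 [257 211] [67 69 43] [127 129 130]
0.16 [251 211] [71 71 48] [114 110 110]
brass px 70 (np.float64(351.2), np.float64(203.12857142857143)) wheel pred [350.01562635 203.41229367] +- [348.31494456 191.93615872] [350.48833509 216.34482309]
```

```bash
python3 -c "
from cell import workorder; print(workorder.sign_off())"
```

```text
the job is handed in; nothing more can be done
None
```

I seated the arbor in both forks with the jaw closed over it and dropped the tailstock pin home in the next hole with the knob still gripped (about 22 s used, job handed in). The gripper hid the cup around the arbor's free end, so that fit rests on the tailstock's travel and the pin depth, and sign-off returned no verdict.

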